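Knock a stuck pasta die out of its nest

TASK

The brass die with the single long slot is stuck in its nest in the knockout stand. Using the handle, slide the knockout rod under that die, feel for the hole in the guide plate without ramming the rod against the plate, and push the rod up through it until the die stands some 15 mm proud. Then take the die out and lay it flat in the dark steel tray, face up, leaving the other die and everything else on the table where it is.

Things in the scene. Friction and masses are not known exactly. Their poses are not given: they have to be found in the camera images.
- stand: aluminium knockout stand for pasta dies, fixed, 110 (x) x 184 (y) x 120 mm high, open at the front (-x, towards the robot). Origin under its centre on the table, z up. In its top are two oblong nests, centred at y = +45 and -45 mm; sprung clips at the short ends of each nest grip the brass die in it.
- plate (a point): centre of the stand's underside below the nests, at z = 80 mm, axes as the stand's. A 10 mm guide plate lies there with one 14.5 mm hole under each nest, at the rod's own x. The plate fits with play: the hole's middle is 3 to 9 mm to one side or the other of its nest's middle along y (no pose shows it): feel for it with the rod. Rubbing does not move the plate.
- rod: steel knockout rod, 12 mm thick, flat-ended, upright, with an arm at 22 to 34 mm height out of the stand's front to the handle. Origin on the rod's axis, on the table when the rod is down as at the start; axes as the stand's. Slides along the stand's y (62 mm either side of the middle, 1.5 N friction) and up (44 mm to a stop, 0.15 kg, 2.5 N friction); stays at the height where it is let go.
- rod_tip (a point): centre of the rod's flat upper end, 72 mm above the rod's origin: when down, 8 mm below the guide plate and 22 mm below a seated die. Beside the hole the plate stops it dead.
- handle (a point): top centre of the rod's upright handle post, 16 mm wide in y and 18 mm in x, 115 mm above the rod's origin and 115 mm in front (-x) of it; 80 mm of post stands above the arm. Lifting it under a stuck die takes about 12 to 28 N in all.
- slot_die: brass die block with one long slot (44 x 9 mm) in its top face, 56 (x) x 36 (y) x 26 mm high, about 0.4 kg. Origin under its centre; its long side is the stand's x at the start. It starts clamped in one of the two nests, its underside 94 mm and its top 120 mm above the table, level with the stand's top. Pushed up, it is held by the clips and by the rod, which stays where it is let go.
- hole_die: brass die block of the same size with six round holes (two rows of three) in its top face, in the other nest. Origin under its centre. It stays where it is.
- tray: shallow open dark steel tray, fixed, 150 (x) x 130 (y) x 20 mm high, walls and floor about 3 mm. Origin under its centre. It stands to the left or right of the stand.
- board: wooden chopping board, fixed, 150 x 130 x 16 mm, on the other side of the stand from the tray. Origin under its centre.
- pepper: bystander: small amber glass pepper jar, 44 mm across, 85 mm tall; origin under its centre
- oil: bystander: green oil bottle, 60 mm across, 190 mm tall; origin under its centre
- sauce_cup: bystander: small steel sauce bowl, 70 mm across, 45 mm tall; origin under its centre
- scraper: bystander: spatula with a wooden handle, lying flat; origin under its middle
- spice: bystander: glass spice jar with a plastic cap, 48 mm across, 90 mm tall; origin under its centre
- cutter: bystander: thin steel ring cutter, 80 mm across, 30 mm tall; origin under its centre
- mug: bystander: white mug, 76 mm across, 85 mm tall; origin under its centre
There are look-alikes about, which are no part of the job. What is shaped like the slot_die but purple is not meant.

How it is judged:
By the outcome, as a careful person would: the job done as asked, in the order asked, and still so for the second after the job is handed in, with the robot touching nothing.
It also fails if it takes over 69 s, if anything falls off the work surface, if the arm or the gripper's body presses on something with over 40 N, if the wrist force passes 120 N, or if a joint passes its speed limit or range.

ROBOT

A 7-joint arm with a two-finger parallel gripper is mounted at the origin on the work surface. World frame = base frame: x ahead of the robot, y to its left, z up, the work surface at z = 0. Lengths are in mm, angles in rad, forces in N, time in s.
With the tool pointing down it reaches from about 425 to 1025 mm from the base axis. Payload 3.6 kg.
Tool frame: the origin (TCP) lies on the front face of the gripper's body, between the roots of the fingers; the fingertips stand 73 mm ahead of it and the grasp point (between the pads) lies 54 mm ahead of it; z points along the fingers, y is the line along which they close (so a half turn about z gives the same grasp; the last joint's range is limited). The gripper opens to 85 mm and grips with 20 to 120 N. Pads are 22 mm wide; open, the fingers measure 114 mm over their backs; the gripper's body (76 mm by 85 mm) begins 54 mm behind the grasp point. The pads swing forward as they close: fully open they stand 13 mm farther back than shut.
Start: joints at [-1.194, 0.591, 0.048, 1.609, -0.033, 0.943, -0.034], TCP at [328.854, 646.131, 303.902] pointing down, gripper open.
Joint ranges: [-2.69, 2.69], [-0.47, 2.24], [-1.27, 1.36], [0.19, 2.51], [-1.53, 4.68], [0.08, 2.07], [-3.09, 3.09]. Speed limits (rad/s): [2.57, 2.57, 3.14, 3.14, 3.14, 3.14, 3.14].

INTERFACE

Orientations are given as [roll, pitch, yaw] about the fixed x, y, z axes, in that order (R = Rz(yaw) Ry(pitch) Rx(roll)).
In Python, from rig import manip gives the robot as it stands. The module is installed in compiled form; this text tells all that it offers.
- The arm moves only by the shell command python3 -m pendant 'ROWS' [OPENING] [FORCE]. ROWS is text: rows parted by semicolons, each of 6 numbers parted by spaces: the shift along the tool's x, y, z in units of 40 mm (1.0 is 40 mm), then the turn, a rotation vector about the tool's x, y, z in units of 6 degrees (1.0 is 6 degrees). In form: tx ty tz wx wy wz; .... A call has exactly 8 rows; each row shifts and turns the commanded pose from where the row before left it, along the tool's axes as they then stand; what a row does not reach is not made up. A row lasts 1/10 s, in which the tool goes at most 50 mm and 8.59 degrees, less where a joint would pass 70% of its speed; a pose out of reach is approached as far as the arm can. A call is refused whole if a number of a shift passes 1 or a number of a turn 1, either way. A call with a gripper value outside its range is refused whole. OPENING is the opening, from -1 (shut) to 1 (fully open), set as the call begins (- or left out, the last holds). The fingers move at their own pace and stop on an object; FORCE is the grip in N (left out, the last holds). Time passes only in rows, so rows that do not move let the fingers close, or fill a call up. It gives the time, the measured TCP pose, the force, the opening and the grip force at its end, in the units of the state.
- manip.get_obs(): the state, without advancing time (a new reading comes with each control period).
- manip.get_image(name): name is "side" or "top" or "wrist"; returns (picture, depth): 400x640x3 uint8, red, green, blue; 400x640 float32, mm along the optical axis (not along the pixel's ray), 0 where there is no reading.
- manip.camera_params(name): a dict with "mtx" (3x3 intrinsics, pixels), "rvec" (rotation vector, rad) and "tvec" (3), from world to camera coordinates, as OpenCV has them. Camera axes: x right, y down, z forward; pixel columns grow to the right and rows downward; lengths in mm; the calibration is good to about 2 mm. A picture is of the moment at which its call begins: read the wrist's pose just before it. camera_params takes no time and is no camera call; for the wrist camera it gives the pose at the moment of the call.
- manip.finish_job(): hands the job in; it is judged then, once.
The state is a dict: "time": time; "joints": joint angles; "joint_vel": joint speeds; "joint_efforts": joint torques, N m; "eef_pos": TCP position; "eef_rot": TCP orientation; "ft_force": force on the tool from outside, world axes, zero at the start; "wrist_torque": the same for the moment, N m; "width": finger opening in mm; "grasp_force": force on a finger pad.
Only numpy, scipy, OpenCV 4.12 (cv2) and the standard library are available. Lean on these libraries where they do the work, as an engineer would, in place of code of your own. Each camera call takes 0.05 s, during which the arm holds its last target. There are 200 camera calls.

## Working session

There is one attempt and no reset: what is moved stays moved. The work goes in short steps, Python scripts to look and compute and a shell command to move; the robot and the scene stay as the last step left them, time stands still between calls to the robot, and variables do not carry over. Pictures are saved under pics/ and viewed, at most 10 in all, crops included, and the job is handed in when it is done.

```bash
mkdir -p pics; ls; python3 - <<'E'
from rig import manip
import cv2,numpy as np
o=manip.get_obs();print(o)
for n in("top","side"):
    im,d=manip.get_image(n);cv2.imwrite(f"pics/{n}0.png",im[:,:,::-1]);np.save(f"pics/{n}0.npy",d)
    p=manip.camera_params(n);print(n,{k:np.round(v,3).tolist() for k,v in p.items()})
E
```

```text
pics
{'time': 0.0, 'joints': array([-1.19349494,  0.59211904,  0.04829426,  1.60983001, -0.03330168,
        0.94273192, -0.03370342]), 'joint_vel': array([-0.00053213, -0.00057446,  0.00204244, -0.0003073 , -0.0006011 ,
       -0.00020003,  0.0008027 ]), 'joint_efforts': array([ 1.03666036e-03, -5.48703039e+01,  1.54672980e+00, -1.98126107e+01,
        9.36958037e-03,  8.67268100e-03,  1.18193924e-06]), 'eef_pos': array([328.53741781, 645.53143505, 302.73781686]), 'eef_rot': array([-3.13931238e+00,  1.23602769e-04,  2.67087196e+00]), 'ft_force': array([-0.30365592,  0.02493692,  0.26402765]), 'wrist_torque': array([0.01331313, 0.02114484, 0.0344725 ]), 'grasp_force': 0.0, 'width': 85.43812729698136}
top {'mtx': [[394.045, 0.0, 318.361], [0.0, 394.045, 200.464], [0.0, 0.0, 1.0]], 'rvec': [2.192, -2.173, 0.069], 'tvec': [-13.733, 565.642, 1268.514]}
side {'mtx': [[451.05, 0.0, 310.575], [0.0, 451.05, 205.601], [0.0, 0.0, 1.0]], 'rvec': [0.231, -2.655, 1.451], 'tvec': [554.395, 137.231, 1418.071]}
```

View pics/top0.png

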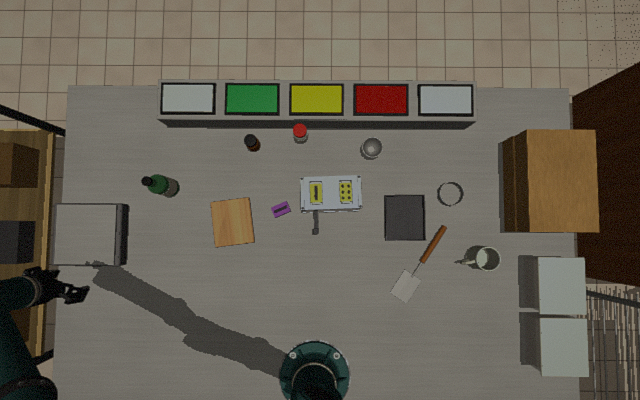

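View pics/side0.png

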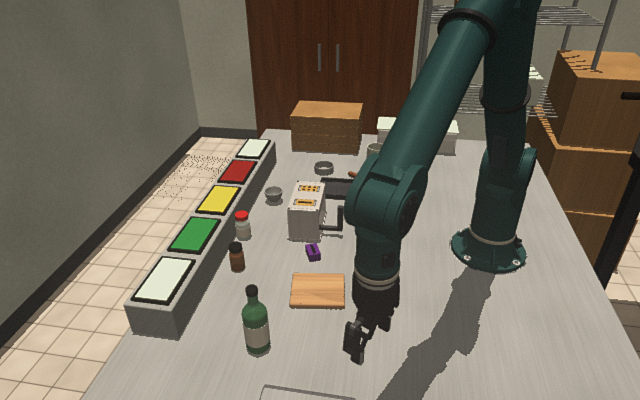

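Top view: the stand is at (331,193). The left yellow die, at (316,192), shows one bar and the right one, at (346,191), shows dots. A purple look-alike lies at (281,209), the handle is at about (316,222), the tray at (404,217) and the board at (233,222). The side view agrees.

```bash
cat > h.py <<'E'
import cv2,numpy as np
from rig import manip
def cam(n):
    p=manip.camera_params(n);return np.array(p["mtx"]),cv2.Rodrigues(np.array(p["rvec"],float))[0],np.array(p["tvec"],float)
def ray(c,uv,z):
    K,R,t=c;o=-R.T@t;d=R.T@np.linalg.solve(K,[uv[0],uv[1],1.]);return o+d*(z-o[2])/d[2]
def cloud(c,D):
    K,R,t=c;v,u=np.mgrid[:D.shape[0],:D.shape[1]]
    P=np.stack([(u-K[0,2])/K[0,0]*D,(v-K[1,2])/K[1,1]*D,D],-1)
    return (P-t)@R
def rect(m):
    cs=cv2.findContours(m.astype(np.uint8),0,2)[0];c=max(cs,key=cv2.contourArea);return cv2.minAreaRect(c)
E
python3 - <<'E'
from h import *
im=cv2.imread("pics/top0.png");D=np.load("pics/top0.npy");c=cam("top");P=cloud(c,D)
cv2.imwrite("pics/crop0.png",cv2.resize(im[165:250,260:440],None,fx=4.4,fy=4.4,interpolation=cv2.INTER_CUBIC))
hsv=cv2.cvtColor(im,cv2.COLOR_BGR2HSV)
Z=P[...,2]
box=np.zeros(Z.shape,bool);box[165:250,260:440]=1
def show(n,m,z):
    r=rect(m);pts=np.array([ray(c,p,z)[:2] for p in cv2.boxPoints(r)])
    e=np.linalg.norm(pts[1]-pts[0]),np.linalg.norm(pts[2]-pts[1])
    print(n,"px",np.round(r[0],1),"ctr",pts.mean(0).round(1),"sides",np.round(e,1),"dir",np.degrees(np.arctan2(*(pts[1]-pts[0])[::-1])).round(1),"z",np.median(Z[m]).round(1))
top=(Z>108)&(Z<130)&box
top2=top.copy();top2[214:]=0
show("standtop",top2,120)
y=(hsv[...,0]>18)&(hsv[...,0]<38)&(hsv[...,1]>110)&(hsv[...,2]>80)&box
n,l,s,ce=cv2.connectedComponentsWithStats(y.astype(np.uint8))
for i in range(1,n):
    if s[i,4]>40: show("brass%d"%i,l==i,120)
h=(Z>90)&box;h[:210]=0
show("handle",h,115)
v,u=np.nonzero(h);print(P[h][:, :].min(0),P[h].max(0))
dark=box&(im.max(2)<75)&(Z<40);dark[:,:380]=0
show("tray",dark,20)
E
```

```text
standtop px [330.6 192.2] ctr [584.2 -46.2] sides [184.3 100.6] dir -87.6 z 120.1
brass1 px [345.5 192. ] ctr [585.1 -91.2] sides [33.2 54.5] dir -89.5 z 120.1
brass2 px [315.5 193. ] ctr [581.3  -0.7] sides [33.3 54.5] dir -89.5 z 120.3
handle px [315.5 230.5] ctr [468.4  -1.7] sides [15.1 15. ] dir -89.5 z 117.5
[460.84842937 -18.03108087  92.74541828] [ 530.78227164   40.74345549 1304.7430012 ]
tray px [404.5 217.5] ctr [ 512.8 -289.6] sides [133.8 146.3] dir -89.5 z 3.8
```

View pics/crop0.png

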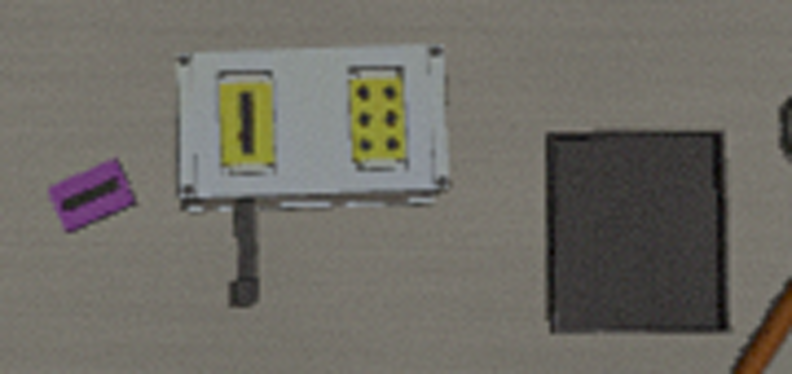

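The enlarged crop shows three slot-like candidates. The left brass block at (315.5,193) has one long slot. The right brass block at (345.5,192) has six holes. The block at (281,209) is purple and so is not meant. The slot_die is therefore the left one, at (581,-1). The stand's yaw is about 2.4°, and the handle is at about (468,-2). I'll move above the handle.

```bash
python3 -m pendant '-.65 -.8 0 0 0 0;-.65 -.8 0 0 0 0;-.65 -.8 0 0 0 0;-.65 -.8 0 0 0 0;-.65 -.8 0 0 0 0;-.65 -.8 0 0 0 0;-.65 -.8 0 0 0 0;-.65 -.8 0 0 0 0' && python3 -m pendant '-.65 -.8 0 0 0 0;-.65 -.8 0 0 0 0;-.65 -.8 0 0 0 0;-.65 -.8 0 0 0 0;-.65 -.8 0 0 0 0;-.65 -.8 0 0 0 0;-.65 -.8 0 0 0 0;-.65 -.8 0 0 0 0' && python3 -m pendant '0 0 0 0 0 -.7;0 0 0 0 0 -.7;0 0 0 0 0 -.7;0 0 0 0 0 -.7;0 0 0 0 0 -.7;0 0 0 0 0 -.7;0 0 0 0 0 -.7;0 0 0 0 0 0'
cat > w.py <<'E'
import sys
from h import *
o=manip.get_obs();im,d=manip.get_image("wrist");k=sys.argv[1]
cv2.imwrite(f"pics/w{k}.png",im[:,:,::-1]);np.save(f"pics/w{k}.npy",d)
p=manip.camera_params("wrist");np.savez(f"pics/w{k}.npz",**{a:np.array(b) for a,b in p.items()})
print(o["eef_pos"].round(1),o["eef_rot"].round(3),o["joints"].round(2),o["ft_force"].round(1))
E
python3 w.py 1
```

```text
time: 0.9
eef_pos: [398.1, 321.8, 303.7]
eef_rot: [-3.141, -0.0, 2.671]
ft_force: [1.0, 0.4, -0.5]
width: 85.4
grasp_force: 0.0
time: 1.7
eef_pos: [467.2, -0.5, 303.8]
eef_rot: [-3.142, -0.0, 2.671]
ft_force: [0.9, 0.2, 0.4]
width: 85.5
grasp_force: 0.0
time: 2.5
eef_pos: [467.1, 1.1, 303.7]
eef_rot: [3.142, -0.001, -3.099]
ft_force: [0.1, 0.7, 1.0]
width: 85.7
grasp_force: 0.0
[467.1   1.1 303.7] [ 3.142e+00 -1.000e-03 -3.099e+00] [-0.15  0.27  0.06  2.18 -0.03  0.7   1.54] [0.1 0.7 1. ]
```

View pics/w1.png

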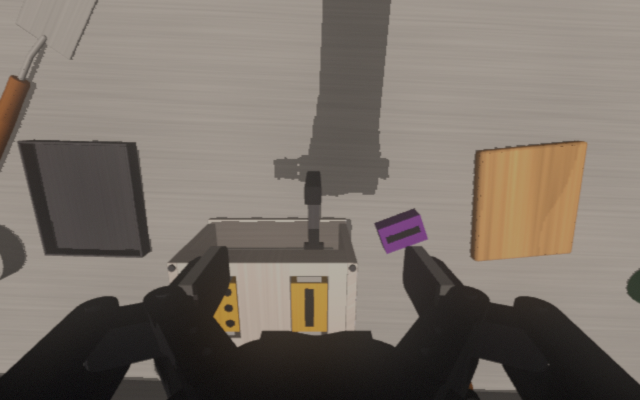

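The wrist view shows the handle post at (314,187), the slot die at (309,305), the hole die at about (228,305), the tray on the left at (90,200) and the purple decoy at (401,231). I'll measure from its depth.

```bash
cat > m.py <<'E'
import sys
from h import *
k=sys.argv[1];q=np.load(f"pics/w{k}.npz");c=(q["mtx"],cv2.Rodrigues(q["rvec"])[0],q["tvec"])
D=np.load(f"pics/w{k}.npy");P=cloud(c,D);im=cv2.imread(f"pics/w{k}.png");hsv=cv2.cvtColor(im,cv2.COLOR_BGR2HSV)
X,Y,Z=P[...,0],P[...,1],P[...,2]
def rr(n,m):
    if m.sum()<20: print(n,"none");return
    p=P[m][:,:2].astype(np.float32);r=cv2.minAreaRect(p);print(n,m.sum(),"rect",np.round(r,1).tolist() if 0 else [np.round(a,1) for a in r],"z",np.median(Z[m]).round(1),"med",np.median(p,0).round(1))
near=(D>0)
rr("handletop",near&(Z>105)&(Z<165)&(X>440)&(X<500)&(abs(Y)<60))
y=(hsv[...,0]>14)&(hsv[...,0]<38)&(hsv[...,1]>110)&(hsv[...,2]>80)&(Z>110)&(Z<150)&(X>540)
n,l,s,ce=cv2.connectedComponentsWithStats(y.astype(np.uint8))
for i in range(1,n):
    if s[i,4]>150: print(ce[i].round(0));rr("brass",l==i)
rr("standfrontL",(abs(Z-120)<4)&(X>515)&(X<640)&(Y>-145)&(Y<60))
rr("tray",(Z>14)&(Z<26)&(X>410)&(X<620)&(Y<-200)&(Y>-380))
E
python3 m.py 1
```

```text
handletop 352 rect [array([466.3,  -2.7]), array([17.5, 15. ]), np.float64(2.9)] z 115.9 med [465.1  -2.7]
[309. 306.]
brass 1466 rect [array([581.5,  -1.4]), array([57., 37.]), np.float64(3.1)] z 121.2 med [579.7  -1.3]
[229. 310.]
brass 737 rect [array([588.8, -86. ]), array([65.3, 25.5]), np.float64(2.6)] z 121.2 med [590.  -80.8]
standfrontL 9854 rect [array([581.4, -46.9]), array([ 97.3, 184. ]), np.float64(2.4)] z 121.1 med [570.9 -25.6]
tray 2316 rect [array([ 498. , -302.4]), array([177.6, 153.3]), np.float64(0.7)] z 19.4 med [ 501.1 -324.4]
```

```bash
python3 -m pendant '0 -.08 .5 0 0 0;0 0 .5 0 0 0;0 0 .5 0 0 0;0 0 .5 0 0 0;0 0 .5 0 0 0;0 0 .5 0 0 0;0 0 .5 0 0 0;0 0 .5 0 0 0' && python3 -m pendant '0 0 0 0 0 0;0 0 0 0 0 0;0 0 0 0 0 0;0 0 0 0 0 0;0 0 0 0 0 0;0 0 0 0 0 0;0 0 0 0 0 0;0 0 0 0 0 0' -1 90
```

```text
time: 3.35
eef_pos: [467.7, -2.0, 143.1]
eef_rot: [-3.141, 0.0, -3.101]
ft_force: [-0.4, 0.7, 0.2]
width: 85.4
grasp_force: 0.0
time: 4.15
eef_pos: [467.7, -2.1, 144.5]
eef_rot: [3.142, 0.001, -3.099]
ft_force: [-0.3, -0.5, 6.1]
width: 14.9
grasp_force: 87.7
```

```bash
python3 -m pendant '0 0 -.02 0 0 0;0 0 -.02 0 0 0;0 0 -.02 0 0 0;0 0 -.02 0 0 0;0 0 -.02 0 0 0;0 0 -.02 0 0 0;0 0 -.02 0 0 0;0 0 0 0 0 0' && python3 -m pendant '0 0 -.01 0 0 0;0 0 -.01 0 0 0;0 0 -.01 0 0 0;0 0 0 0 0 0;0 0 0 0 0 0;0 0 0 0 0 0;0 0 0 0 0 0;0 0 0 0 0 0'
```

```text
time: 4.95
eef_pos: [468.0, -2.1, 149.7]
eef_rot: [-3.142, 0.001, -3.099]
ft_force: [2.5, -1.2, -3.4]
width: 14.8
grasp_force: 87.6
time: 5.75
eef_pos: [467.9, -2.0, 150.8]
eef_rot: [3.142, 0.001, -3.099]
ft_force: [4.5, 0.4, -3.5]
width: 15.2
grasp_force: 87.6
```

```bash
python3 -m pendant '0 0 -.0125 0 0 0;0 0 -.0125 0 0 0;0 0 0 0 0 0;0 0 0 0 0 0;0 0 0 0 0 0;0 0 0 0 0 0;0 0 0 0 0 0;0 0 0 0 0 0'|egrep 'pos|ft' && python3 -m pendant '0 0 -.0125 0 0 0;0 0 0 0 0 0;0 0 -.0125 0 0 0;0 0 0 0 0 0;0 0 0 0 0 0;0 0 0 0 0 0;0 0 0 0 0 0;0 0 0 0 0 0' |egrep 'pos|ft'
```

```text
eef_pos: [467.9, -2.1, 151.8]
ft_force: [5.3, -1.0, -3.5]
eef_pos: [467.9, -2.1, 152.8]
ft_force: [5.1, -0.0, -3.1]
```

```bash
python3 -m pendant '0 0 -.0125 0 0 0;0 0 -.0125 0 0 0;0 0 0 0 0 0;0 0 0 0 0 0;0 0 0 0 0 0;0 0 0 0 0 0;0 0 0 0 0 0;0 0 0 0 0 0'|egrep 'pos|ft'
```

```text
eef_pos: [468.0, -2.0, 153.3]
ft_force: [6.3, -0.0, -9.9]
```

```bash
python3 -m pendant '0 .01 0 0 0 0;0 .01 0 0 0 0;0 .01 0 0 0 0;0 0 0 0 0 0;0 0 0 0 0 0;0 0 0 0 0 0;0 0 0 0 0 0;0 0 0 0 0 0'|egrep 'pos|ft' && python3 -m pendant '0 .01 0 0 0 0;0 .01 0 0 0 0;0 .01 0 0 0 0;0 0 0 0 0 0;0 0 0 0 0 0;0 0 0 0 0 0;0 0 0 0 0 0;0 0 0 0 0 0'|egrep 'pos|ft'
```

```text
eef_pos: [468.0, -1.7, 153.3]
ft_force: [6.6, -2.2, -10.8]
eef_pos: [468.0, -1.3, 153.3]
ft_force: [6.7, -3.9, -11.1]
```

```bash
python3 -m pendant '0 .01 0 0 0 0;0 .01 0 0 0 0;0 .01 0 0 0 0;0 0 0 0 0 0;0 0 0 0 0 0;0 0 0 0 0 0;0 0 0 0 0 0;0 0 0 0 0 0'|egrep 'pos|ft' && python3 -m pendant '0 .01 0 0 0 0;0 .01 0 0 0 0;0 .01 0 0 0 0;0 0 0 0 0 0;0 0 0 0 0 0;0 0 0 0 0 0;0 0 0 0 0 0;0 0 0 0 0 0'|egrep 'pos|ft'
```

```text
eef_pos: [468.0, -0.8, 153.3]
ft_force: [6.7, -5.7, -10.5]
eef_pos: [468.0, -0.1, 153.3]
ft_force: [7.6, -7.5, -10.0]
```

```bash
python3 -m pendant '0 0 .025 0 0 0;0 0 0 0 0 0;0 0 0 0 0 0;0 0 0 0 0 0;0 0 0 0 0 0;0 0 0 0 0 0;0 0 0 0 0 0;0 0 0 0 0 0'|egrep 'pos|ft'
```

```text
eef_pos: [467.7, 2.7, 152.9]
ft_force: [4.9, -1.8, -3.4]
```

```bash
python3 -m pendant '0 0 .0125 0 0 0;0 0 0 0 0 0;0 0 -.02 0 0 0;0 0 -.02 0 0 0;0 0 0 0 0 0;0 0 0 0 0 0;0 0 0 0 0 0;0 0 0 0 0 0'|egrep 'pos|ft'; python3 -m pendant '0 0 .02 0 0 0;0 0 .02 0 0 0;0 -.0275 0 0 0 0;0 -.0275 0 0 0 0;0 0 -.02 0 0 0;0 0 -.02 0 0 0;0 0 0 0 0 0;0 0 0 0 0 0'|egrep 'pos|ft'
```

```text
eef_pos: [467.8, 2.7, 153.2]
ft_force: [7.3, -1.6, -9.9]
eef_pos: [467.8, 1.3, 153.2]
ft_force: [7.7, 2.1, -10.5]
```

```bash
python3 -m pendant '0 0 .02 0 0 0;0 0 .02 0 0 0;0 -.02 0 0 0 0;0 0 0 0 0 0;0 0 0 0 0 0;0 0 -.02 0 0 0;0 0 -.02 0 0 0;0 0 0 0 0 0'|egrep 'pos|ft'; python3 -m pendant '0 0 .02 0 0 0;0 0 .02 0 0 0;0 .0625 0 0 0 0;0 .0625 0 0 0 0;0 0 0 0 0 0;0 0 -.02 0 0 0;0 0 -.02 0 0 0;0 0 0 0 0 0'|egrep 'pos|ft'
```

```text
eef_pos: [467.9, 0.1, 153.2]
ft_force: [6.7, 2.4, -10.2]
eef_pos: [467.7, 4.3, 153.2]
ft_force: [8.9, -0.0, -11.5]
```

```bash
python3 -m pendant '0 0 .02 0 0 0;0 0 .02 0 0 0;0 -.11 0 0 0 0;0 -.11 0 0 0 0;0 -.11 0 0 0 0;0 0 0 0 0 0;0 0 -.02 0 0 0;0 0 -.02 0 0 0'|egrep 'pos|ft'; python3 -m pendant '0 0 0 0 0 0;0 0 0 0 0 0;0 0 .02 0 0 0;0 0 .02 0 0 0;0 -.045 0 0 0 0;0 0 0 0 0 0;0 0 -.02 0 0 0;0 0 -.02 0 0 0'|egrep 'pos|ft';python3 -m pendant '0 0 0 0 0 0;0 0 0 0 0 0;0 0 0 0 0 0;0 0 0 0 0 0;0 0 0 0 0 0;0 0 0 0 0 0;0 0 0 0 0 0;0 0 0 0 0 0'|egrep 'pos|ft'
```

```text
eef_pos: [468.2, -8.8, 153.8]
ft_force: [6.8, 0.1, -3.0]
eef_pos: [468.2, -10.1, 153.7]
ft_force: [6.9, 1.5, -4.2]
eef_pos: [468.2, -10.1, 153.7]
ft_force: [5.3, 2.0, -3.2]
```

```bash
python3 -m pendant '0 .015 0 0 0 0;0 0 -.02 0 0 0;0 0 -.02 0 0 0;0 0 0 0 0 0;0 0 0 0 0 0;0 0 0 0 0 0;0 0 0 0 0 0;0 0 0 0 0 0'|egrep 'pos|ft'; python3 -m pendant '0 0 -.03 0 0 0;0 0 -.03 0 0 0;0 0 0 0 0 0;0 0 0 0 0 0;0 0 0 0 0 0;0 0 0 0 0 0;0 0 0 0 0 0;0 0 0 0 0 0'|egrep 'pos|ft'
```

```text
eef_pos: [468.1, -9.9, 155.2]
ft_force: [6.1, 0.5, -2.7]
eef_pos: [468.1, -9.9, 157.7]
ft_force: [6.2, 0.8, -3.0]
```

```bash
python3 -m pendant '0 0 -.04 0 0 0;0 0 -.04 0 0 0;0 0 -.04 0 0 0;0 0 -.04 0 0 0;0 0 -.04 0 0 0;0 0 0 0 0 0;0 0 0 0 0 0;0 0 0 0 0 0'|egrep 'pos|ft'; python3 -m pendant '0 0 -.02 0 0 0;0 0 -.02 0 0 0;0 0 -.02 0 0 0;0 0 -.02 0 0 0;0 0 -.02 0 0 0;0 0 0 0 0 0;0 0 0 0 0 0;0 0 0 0 0 0' - 110|egrep 'pos|ft'
```

```text
eef_pos: [468.0, -9.9, 165.7]
ft_force: [6.9, 0.1, -2.2]
eef_pos: [468.7, -9.8, 168.5]
ft_force: [10.9, -1.1, -17.5]
```

```bash
python3 -m pendant '0 0 -.02 0 0 0;0 0 -.02 0 0 0;0 0 -.02 0 0 0;0 0 -.02 0 0 0;0 0 -.02 0 0 0;0 0 -.02 0 0 0;0 0 0 0 0 0;0 0 0 0 0 0'|egrep 'pos|ft'; python3 -m pendant '0 0 -.02 0 0 0;0 0 -.02 0 0 0;0 0 -.02 0 0 0;0 0 -.02 0 0 0;0 0 -.02 0 0 0;0 0 -.02 0 0 0;0 0 0 0 0 0;0 0 0 0 0 0'|egrep 'pos|ft|width'
```

```text
eef_pos: [468.8, -9.8, 173.1]
ft_force: [11.1, 0.7, -19.5]
eef_pos: [468.8, -9.8, 177.9]
ft_force: [10.5, -0.6, -20.1]
width: 14.3
```

```bash
python3 w.py 2; python3 m.py 2; python3 - <<'E'
from h import *
im,D=manip.get_image("top");c=cam("top");P=cloud(c,D);cv2.imwrite("pics/top1.png",im[:,:,::-1])
m=(P[...,2]>125)&(P[...,2]<150)&(P[...,0]>540)&(P[...,0]<625)&(abs(P[...,1])<40)
print(m.sum(),np.median(P[m],0) if m.any() else "")
E
```

```text
[468.8  -9.8 177.9] [-3.141e+00  1.000e-03 -3.099e+00] [-0.11  0.49  0.04  2.27 -0.05  0.38  1.59] [ 10.5  -0.6 -20.1]
handletop 12049 rect [array([467.6, -10.1]), array([26.9, 89.5]), np.float64(2.3)] z 153.8 med [459.1 -10.4]
standfrontL none
tray 2442 rect [array([ 511.7, -262.7]), array([151.3,  75.6]), np.float64(0.3)] z 19.2 med [ 516.7 -227.9]
235 [5.83567577e+02 4.21991749e-01 1.29978829e+02]
```

```bash
python3 -m pendant '0 0 -.02 0 0 0;0 0 -.02 0 0 0;0 0 -.02 0 0 0;0 0 -.02 0 0 0;0 0 -.02 0 0 0;0 0 -.02 0 0 0;0 0 0 0 0 0;0 0 0 0 0 0'|egrep 'time|pos|ft|width'; python3 - <<'E'
from h import *
im,D=manip.get_image("top");c=cam("top");P=cloud(c,D);cv2.imwrite("pics/top2.png",im[:,:,::-1])
m=(P[...,2]>125)&(P[...,2]<150)&(P[...,0]>540)&(P[...,0]<625)&(abs(P[...,1])<40)
v,u=np.nonzero(m);q=P[m];print(m.sum(),np.median(q,0),[ (q[(q[:,1]>a)&(q[:,1]<a+10),2].mean().round(1)) for a in(-20,-10,0,10)],[ (q[(q[:,0]>a)&(q[:,0]<a+14),2].mean().round(1)) for a in(553,567,581,595)])
E
```

```text
time: 23.45
eef_pos: [468.8, -9.9, 182.7]
ft_force: [11.3, 0.1, -18.6]
width: 14.8
247 [5.82906662e+02 5.47275320e-01 1.34820339e+02] [np.float64(135.1), np.float64(136.2), np.float64(134.6), np.float64(133.3)] [np.float64(135.2), np.float64(134.7), np.float64(134.4), np.float64(134.4)]
```

```bash
python3 -m pendant '0 0 .01 0 0 0;0 0 .01 0 0 0;0 0 .005 0 0 0;0 0 0 0 0 0;0 0 0 0 0 0;0 0 0 0 0 0;0 0 0 0 0 0;0 0 0 0 0 0'|egrep 'pos|ft'; python3 -m pendant '0 0 0 0 0 0;0 0 0 0 0 0;0 0 0 0 0 0;0 0 0 0 0 0;0 0 0 0 0 0;0 0 0 0 0 0;0 0 -.5 0 0 0;0 0 -1 0 0 0' 1 ; python3 -m pendant '-.2 0 -1 0 0 0;-.4 .03 -.5 0 0 0;-.6 .03 0 0 0 0;-.6 .03 0 0 0 0;-.5 .03 0 0 0 0;0 0 0 0 0 0;0 0 0 0 0 0;0 0 0 0 0 0';python3 w.py 3; python3 m.py 3;  python3 - <<'E'
from h import *
im,D=manip.get_image("side");cv2.imwrite("pics/side1.png",im[:,:,::-1]);np.save("pics/side1.npy",D)
E
```

```text
eef_pos: [468.4, -9.9, 182.3]
ft_force: [8.6, -0.9, -11.4]
time: 25.1
eef_pos: [466.0, -9.6, 241.8]
eef_rot: [-3.141, -0.007, -3.099]
ft_force: [0.8, 0.4, 0.0]
width: 85.2
grasp_force: 0.0
time: 25.9
eef_pos: [557.9, -1.2, 302.8]
eef_rot: [-3.141, -0.002, -3.099]
ft_force: [0.2, -0.6, 0.5]
width: 85.3
grasp_force: 0.0
[557.9  -1.2 302.8] [-3.141e+00 -2.000e-03 -3.099e+00] [-0.13  0.38  0.07  1.99 -0.04  0.77  1.57] [ 0.2 -0.6  0.5]
handletop 644 rect [array([467.3, -10.3]), array([17.9, 15.5]), np.float64(2.2)] z 152.5 med [468.2 -10.3]
[217. 220.]
brass 1821 rect [array([585.7, -91.3]), array([56.6, 36.2]), np.float64(2.4)] z 121.2 med [581.9 -91.1]
[317. 225.]
brass 2179 rect [array([582. ,   1.3]), array([56.5, 37.2]), np.float64(2.6)] z 135.7 med [578.2  -0.6]
standfrontL 16752 rect [array([583.9, -46.8]), array([100.7, 184.8]), np.float64(2.4)] z 121.2 med [576.3 -54.8]
tray 2530 rect [array([ 512.4, -292. ]), array([150.3, 132.9]), np.float64(0.9)] z 19.7 med [ 502.6 -312.2]
```

```bash
python3 -m pendant '-.3 0 .3 0 0 0;-.3 0 .4 0 0 0;0 0 .4 0 0 0;0 0 .4 0 0 0;0 0 .4 0 0 0;0 0 .4 0 0 0;0 0 .2 0 0 0;0 0 .12 0 0 0'; python3 -m pendant '0 0 0 0 0 0;0 0 0 0 0 0;0 0 0 0 0 0;0 0 0 0 0 0;0 0 0 0 0 0;0 0 0 0 0 0;0 0 0 0 0 0;0 0 0 0 0 0' -.6 40; python3 w.py 4
```

```text
time: 26.8
eef_pos: [583.4, 0.1, 197.2]
eef_rot: [-3.142, -0.001, -3.099]
ft_force: [-0.1, -0.4, 0.6]
width: 85.6
grasp_force: 0.0
time: 27.6
eef_pos: [584.1, 0.4, 199.2]
eef_rot: [3.141, 0.002, -3.099]
ft_force: [-1.4, 0.8, 6.1]
width: 34.5
grasp_force: 40.6
[5.841e+02 4.000e-01 1.992e+02] [ 3.141e+00  2.000e-03 -3.099e+00] [-0.11  0.56  0.05  2.01 -0.05  0.57  1.58] [-1.4  0.8  6.1]
```

View pics/w4.png

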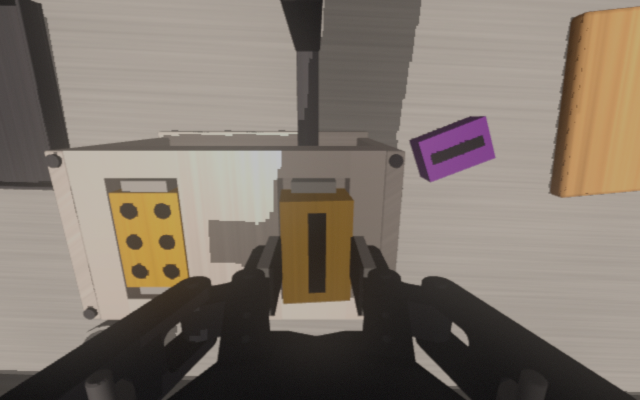

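The wrist view shows the slot die, at (315,245), held on its long sides between both pads. The hole die is still seated at (150,240), with the purple decoy to the right at (453,148). I'll increase the grip and lift.

```bash
python3 -m pendant '0 0 0 0 0 0;0 0 0 0 0 0;0 0 -.02 0 0 0;0 0 -.02 0 0 0;0 0 -.02 0 0 0;0 0 -.02 0 0 0;0 0 -.02 0 0 0;0 0 0 0 0 0' - 110;python3 -m pendant '0 0 -.04 0 0 0;0 0 -.04 0 0 0;0 0 -.04 0 0 0;0 0 -.04 0 0 0;0 0 -.04 0 0 0;0 0 -.04 0 0 0;0 0 -.04 0 0 0;0 0 -.04 0 0 0'
```

```text
time: 28.45
eef_pos: [582.3, 0.1, 201.0]
eef_rot: [-3.142, -0.003, -3.099]
ft_force: [0.3, 0.7, -15.5]
width: 31.8
grasp_force: 110.1
time: 29.25
eef_pos: [584.9, -0.0, 216.9]
eef_rot: [-3.142, 0.004, -3.099]
ft_force: [0.0, 1.1, -5.2]
width: 32.0
grasp_force: 112.0
```

```bash
python3 -m pendant '0 0 -.1 0 0 0;0 0 -.2 0 0 0;0 0 -.3 0 0 0;0 0 -.4 0 0 0;0 0 -.4 0 0 0;0 0 -.2 0 0 0;.1 -.2 0 0 0 0;.2 -.4 0 0 0 0'|egrep 'pos|ft|wid';python3 -m pendant '.2 -.6 0 0 0 0;.25 -.9 0 0 0 0;.25 -.9 0 0 0 0;.25 -.9 0 0 0 0;.25 -.9 0 0 0 0;.25 -.9 0 0 0 0;.2 -.8 0 0 0 0;.15 -.5 0 0 0 0'|egrep 'pos|ft|wid';python3 -m pendant '0 -.12 .1 0 0 0;0 0 .2 0 0 0;0 0 .4 0 0 0;0 0 .4 0 0 0;0 0 .4 0 0 0;0 0 .2 0 0 0;0 0 0 0 0 0;0 0 0 0 0 0'
python3 w.py 5;  python3 - <<'E'
from h import *
ims=[]
for n in("side","top"):
    im,D=manip.get_image(n);cv2.imwrite(f"pics/{n}3.png",im[:,:,::-1]);np.save(f"pics/{n}3.npy",D);ims.append(im[:,:,::-1])
w=cv2.imread("pics/w5.png")
cv2.imwrite("pics/mix5.png",np.vstack([cv2.resize(w,(480,300)),cv2.resize(ims[0][130:280,240:480],(480,300))]))
E
```

```text
eef_pos: [572.5, -23.6, 279.3]
ft_force: [0.2, 1.0, -5.0]
width: 31.9
eef_pos: [507.8, -288.1, 278.2]
ft_force: [-0.0, 0.5, -4.2]
width: 31.9
time: 31.65
eef_pos: [511.9, -287.4, 211.2]
eef_rot: [3.141, -0.0, -3.098]
ft_force: [-0.0, 0.0, -3.8]
width: 32.0
grasp_force: 111.9
[ 511.9 -287.4  211.2] [ 3.141 -0.    -3.098] [ 0.38  0.54  0.07  2.   -0.07  0.6   2.12] [-0.   0.  -3.8]
```

View pics/mix5.png

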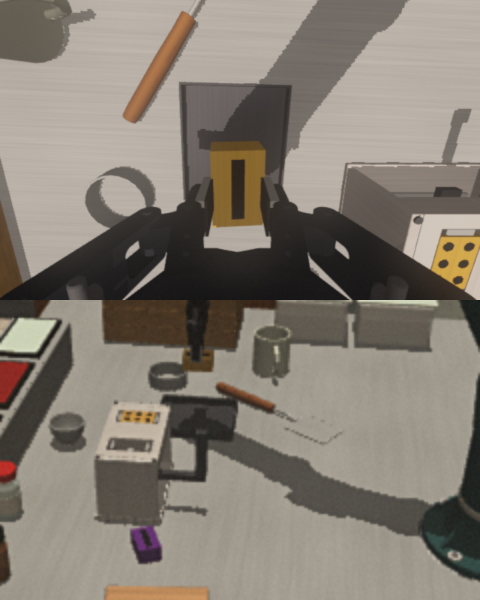

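The die is held level, slot up, at (237,185) in the wrist view above the tray. The side view shows the nest empty and the hole die still seated. Next I'll measure the die's height in the grip and its position over the tray.

```bash
python3 - <<'E'
from h import *
q=np.load("pics/w5.npz");c=(q["mtx"],cv2.Rodrigues(q["rvec"])[0],q["tvec"])
D=np.load("pics/w5.npy");P=cloud(c,D);im=cv2.imread("pics/w5.png");hsv=cv2.cvtColor(im,cv2.COLOR_BGR2HSV)
y=(hsv[...,0]>14)&(hsv[...,0]<38)&(hsv[...,1]>110)&(hsv[...,2]>60);y[:,400:]=0;y[:180]=0
p=P[y];print(y.sum(),np.percentile(p,[2,25,50,75,98],axis=0).round(1))
A=np.c_[p[:,:2]-p[:,:2].mean(0),np.ones(len(p))];k=p[:,2]>np.median(p[:,2])-4;print("plane",np.linalg.lstsq(A[k],p[k,2],rcond=None)[0].round(3))
Z=P[...,2];m=(Z>13)&(Z<26)&(P[...,0]>420)&(P[...,0]<610)&(P[...,1]<-205)&(P[...,1]>-375);t=P[m];print(np.percentile(t,[0.5,99.5],axis=0).round(1))
E
```

```text
8209 [[ 481.6 -622.2    4.5]
 [ 490.9 -304.1  129.8]
 [ 512.2 -295.   146.2]
 [ 535.3 -280.2  147.6]
 [ 745.  -271.5  149.3]]
plane [-1.77000e-01 -1.23000e-01  1.49679e+02]
[[ 420.8 -374.4   13.1]
 [ 585.4 -227.5   23. ]]
```

```bash
python3 -m pendant '0 -.06 .2 0 0 0;0 0 .4 0 0 0;0 0 .5 0 0 0;0 0 .5 0 0 0;0 0 .5 0 0 0;0 0 .4 0 0 0;0 0 .2 0 0 0;0 0 .05 0 0 0'|egrep 'pos|ft|wid';python3 -m pendant '0 0 .03 0 0 0;0 0 .03 0 0 0;0 0 .025 0 0 0;0 0 0 0 0 0;0 0 0 0 0 0;0 0 0 0 0 0;0 0 0 0 0 0;0 0 0 0 0 0'
```

```text
eef_pos: [511.5, -290.4, 100.3]
ft_force: [0.7, 0.0, -4.1]
width: 32.2
time: 33.4
eef_pos: [511.8, -290.4, 97.9]
eef_rot: [-3.142, 0.0, -3.099]
ft_force: [-0.2, -0.6, -4.2]
width: 32.0
grasp_force: 111.9
```

```bash
python3 -m pendant '0 0 .025 0 0 0;0 0 .025 0 0 0;0 0 .02 0 0 0;0 0 0 0 0 0;0 0 0 0 0 0;0 0 0 0 0 0;0 0 0 0 0 0;0 0 0 0 0 0'|egrep 'pos|ft';python3 -m pendant '0 0 .015 0 0 0;0 0 .01 0 0 0;0 0 0 0 0 0;0 0 0 0 0 0;0 0 0 0 0 0;0 0 0 0 0 0;0 0 0 0 0 0;0 0 0 0 0 0'|egrep 'pos|ft'
```

```text
eef_pos: [511.8, -290.6, 96.0]
ft_force: [-2.4, 0.1, 4.8]
eef_pos: [511.8, -290.6, 95.9]
ft_force: [-3.2, 1.6, 11.9]
```

```bash
python3 -m pendant '0 0 -.015 0 0 0;0 0 0 0 0 0;0 0 0 0 0 0;0 0 0 0 0 0;0 0 0 0 0 0;0 0 0 0 0 0;0 0 0 0 0 0;0 0 0 0 0 0' - 30|egrep 'pos|ft';python3 -m pendant '0 0 0 0 0 0;0 0 0 0 0 0;0 0 0 0 0 0;0 0 0 0 0 0;0 0 0 0 0 0;0 0 -.1 0 0 0;0 0 -.2 0 0 0;0 0 -.5 0 0 0' .3|egrep 'pos|ft|wid'; python3 -m pendant '0 0 -1 0 0 0;0 0 -1 0 0 0;0 0 -1 0 0 0;0 0 -1 0 0 0;0 0 -.5 0 0 0;0 0 0 0 0 0;0 0 0 0 0 0;0 0 0 0 0 0'|egrep 'time|pos|ft'
python3 w.py 6;python3 - <<'E'
from h import *
q=np.load("pics/w6.npz");c=(q["mtx"],cv2.Rodrigues(q["rvec"])[0],q["tvec"])
D=np.load("pics/w6.npy");P=cloud(c,D)
m=(P[...,2]>24)&(P[...,2]<60)&(abs(P[...,0]-512)<60)&(abs(P[...,1]+290)<50)
p=P[m];print(m.sum(),np.median(p,0).round(1),[np.round(a,1) for a in cv2.minAreaRect(p[:,:2].astype(np.float32))])
k=abs(p[:,2]-np.median(p[:,2]))<4;p=p[k];print("plane",np.linalg.lstsq(np.c_[p[:,:2]-p[:,:2].mean(0),np.ones(len(p))],p[:,2],rcond=None)[0].round(3))
im,_=manip.get_image("top");t=cv2.resize(im[100:310,130:510,::-1],None,fx=1.26,fy=1.26)
w=cv2.resize(cv2.imread("pics/w6.png"),(480,300));cv2.imwrite("pics/mix6.png",np.vstack([cv2.resize(w,(t.shape[1],300)),t]))
E
```

```text
eef_pos: [511.8, -290.6, 95.9]
ft_force: [-2.4, 0.9, 7.9]
eef_pos: [510.9, -290.0, 126.2]
ft_force: [0.5, 0.4, 0.3]
width: 55.8
time: 37.4
eef_pos: [510.9, -289.9, 305.4]
ft_force: [-0.0, 0.4, 0.3]
[ 510.9 -289.9  305.4] [ 3.140e+00 -2.000e-03 -3.099e+00] [ 0.37  0.42  0.1   1.93 -0.05  0.8   2.11] [-0.   0.4  0.3]
1368 [ 508.6 -292.7   29.9] [array([ 509.4, -292.8]), array([55.3, 35.7]), np.float64(2.8)]
plane [ 3.0000e-03 -1.0000e-03  2.9891e+01]
```

View pics/mix6.png

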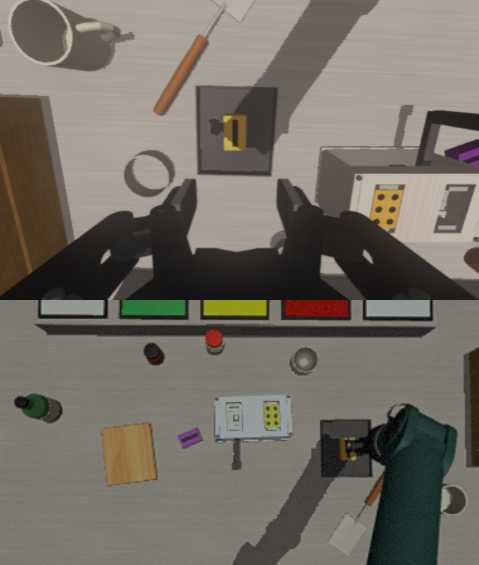

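The die lies flat in the tray at wrist-view pixel (234,132), slot up, with its top level at z≈29.5 mm (tray floor 3 mm plus die 26 mm). The nest at (455,208) is empty, and the hole die, purple decoy and bystanders have not moved. I'm handing the job in.

```bash
python3 -c "
from rig import manip
print(manip.finish_job())"
```

```text
the job is handed in; nothing more can be done
None
```

The slot die was pushed up about 15 mm with the rod, taken out and laid flat, face up, in the dark steel tray; the other die and everything else looked unmoved, and the job was handed in at about 37 s.

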